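# Uncouple a small tow hitch and hold its tongue up

## Task

The tow ball of the small hitch on the bench stand is to be inspected: pull the coupler's spring latch out sideways by its upright black tab, then, with the latch out, swing the tongue up until the coupler cup has risen at least 50 mm off the ball. Finish while still holding the tongue up there in the gripper, steady; it falls back if let go. Do not disturb the loupe, the ring gauge and the gauge block lying beside the stand.

Things in the scene. Friction and masses are not known exactly. Their poses are not given: they have to be found in the camera images.
- ball_center (a point): Centre of the steel tow ball (28 mm diameter, flat underneath), 62 mm above the worktop, on a fixed 310x90x10 mm dark steel plate that reaches 255 mm from the ball to the hinge side and 55 mm the other way. Axes of the stand: x level from the ball along the tongue to its hinge, 200 mm away; z up; y level, the direction in which the latch is pulled out.
- tongue_hinge (a point): Middle of the tongue's level hinge pin at the far end of the stand, 66 mm above the worktop, held between two cheeks (tops 86 mm above the worktop). Same axes as the stand; the tongue turns about y.
- latch_tab (a point): Centre of the grip part of the latch's upright black tab, 22 mm wide (x), 12 mm thick (y), from 88 to 140 mm above the worktop while the tongue is down; this point is at 112 mm, and 44 mm to the +y side of the ball centre when the latch is in. Axes of the latch, tipping with the tongue: +y the pull direction, x to the hinge, z up along the tab. Pulling the tab up lifts the tongue (about 2.5 N).
- latch (a joint): Slide of the latch, m: 0 = in, jaw under the ball; 0.014 = fully out, against its stop. Spring: about 6 N at 0, 12 N at 0.014, always pulling it back in. Below about 0.007 the jaw catches under the ball and the tongue cannot rise more than about 2 mm at the cup.
- tongue (a joint): Hinge of the tongue, rad: 0 = down on the ball, grows as the coupler end swings up, stop at 0.7. The cup lies 200 mm from the hinge, so 0.25 rad raises it about 50 mm. No friction to speak of: it falls when released.
- coupler: Grey tongue bar with the coupler cup and the latch; origin on the hinge axis, x away from the cup (at x = -0.20), y along the hinge axis. The cup (46 mm diameter, top 84 mm above the worktop) stands on the -y side of the tab; a dark spring sleeve (top 75 mm) lies under its +y side. Beside the tab all is free above 90 mm.
- loupe_mid (a point): Bystander: a loose black round loupe, 40 mm diameter, 42 mm tall, beside the stand; point at its centre.
- ring_gauge_mid (a point): Bystander: a loose steel ring gauge, 52 mm diameter, 15 mm tall; point at its centre.
- block_mid (a point): Bystander: a loose flat steel gauge block, 30x35x9 mm; point at its centre.

How it is judged (in metres and radians):
On the way, in this order (a step that is already met when the one before it is completed fails the run):
1. the latch is pulled out (at least 8 mm) while the tongue is still down on the ball (value of joint latch above 0.008 m and value of joint tongue below 0.03 rad), for 0.1 s.
2. the tongue is raised, the cup at least 40 mm off the ball (value of joint tongue above 0.2 rad), for 0.2 s.
At the end, for the whole second after the job is handed in: The tongue is held up by the fingers at more than 0.2 rad (cup at least 40 mm above its seat on the ball), steady (under 0.05 rad/s), with the fingers pressing on the coupler or its latch with more than 1 N (value of joint tongue above 0.2 rad and velocity of joint tongue between -0.05 and 0.05 rad/s and contact force between the fingers and coupler above 1 N); the arm keeps its last pose, push and grip.
It fails at once if a bystander (loupe, ring gauge or gauge block) is moved by more than 20 mm (distance of any of loupe_mid, ring_gauge_mid, block_mid from where it was at the start of the episode above 0.02 m).
It also fails if it takes over 38 s, if anything falls off the work surface, if the arm or the gripper's body presses on something with over 40 N, if the wrist force passes 120 N, or if a joint passes its speed limit or range.

## Robot

A 6-joint arm with a two-finger parallel gripper is mounted at the origin on a cart in front of the work surface, level with it; the furniture and walls round the work are solid. World frame = base frame: x ahead of the robot, y to its left, z up, the work surface at z = 0. Lengths are in mm, angles in rad, forces in N, time in s.
With the tool pointing down it reaches from about 275 to 725 mm from the base axis. Payload 15.9 kg.
Tool frame: the origin (TCP) lies midway between the tips of the shut fingers; the grasp point (between the pads) lies 19 mm behind it (manip.hold_point_z is the distance from the TCP to the grasp point, in mm); z points along the fingers, x is the direction in which the jaws open and shut, and the axes are right-handed (so a half turn about z gives the same grasp; the last joint's range is limited). The gripper opens to 85 mm and grips with 20 to 120 N. Pads are 22 mm wide; open, the fingers measure 114 mm over their backs; the gripper's body (76 mm by 85 mm) begins 54 mm behind the grasp point. The pads swing forward as they close: fully open they stand 13 mm farther back than shut.
Start: joints at [1.131, 0.213, -0.034, 1.323, 0, 1.571], TCP at [212.871, 452.406, 231.306] pointing down, gripper open.
Joint ranges: [-2.98, 2.98], [-0.74, 1.72], [-1.14, 1.35], [-2.1, 2.04], [-1.57, 1.44], [-3.14, 3.14]. Speed limits (rad/s): [1.89, 1.89, 2.39, 2.57, 3.14, 3.14].

## Interface

Orientations are given as [roll, pitch, yaw] about the fixed x, y, z axes, in that order (R = Rz(yaw) Ry(pitch) Rx(roll)).
In Python, from workcell import sensors, imaging, job, manip gives the robot as it stands.
- The arm moves only by the tool move_arm, never from a script. Its argument "commands" is a list that holds one entry, the list of rows, each a list of 7 numbers: the gripper command: -1 is fully open, 1 is shut, values between are in proportion, then the shift along the tool's x, y, z scaled (see below), then the turn, a rotation vector about the tool's x, y, z scaled (see below). A call has 1 to 10 rows; each row is the pose to reach, as a shift and turn from the pose measured when the call began, along the tool's axes at that moment; what a row does not reach only later rows make up. The controller multiplies each number of a shift by 50 cm and each number of a turn by 60 degrees. A row lasts 1/12 s, in which the tool goes at most 41.7 mm and 7.16 degrees, less where a joint would pass 70% of its speed; a pose out of reach is approached as far as the arm can. A call with a number of a shift or a turn outside -1 to 1 is refused whole. A call with a gripper value outside its range is refused whole. The fingers move at their own pace and stop on an object; "newtons" is the grip in N (left out, the last holds). Time passes only in rows, so rows that repeat a pose let the fingers close. It gives the time, the measured TCP pose, the force and the opening at its end, in the units of the state.
- sensors.get_obs(): the state, without advancing time (a new reading comes with each control period).
- imaging.capture(name): name is "scene" or "top" or "wrist"; returns the picture (480x640x3 uint8, red, green, blue); there is no depth.
- imaging.calibration(name): a dict with "fx", "fy", "cx", "cy" (pixels), "dist_coeffs" ([k1, k2, p1, p2, k3] as OpenCV has them; the pictures are not rectified), "camera_from_world" (4x4, takes a point from world to camera coordinates). Camera axes: x right, y up, looking along -z (the intrinsics and any distortion apply to the point x, -y, -z); pixel columns grow to the right and rows downward; lengths in mm; the calibration is good to about 2 mm. A picture is of the moment at which its call begins: read the wrist's pose just before it. calibration takes no time and is no camera call; for the wrist camera it gives the pose at the moment of the call.
- job.sign_off(): hands the job in, once; it reports no verdict.
The state is a dict: "t": time; "joint_positions": joint angles; "joint_vel": joint speeds; "tau": joint torques, N m; "position": TCP position; "tcp_rot": TCP orientation; "contact_force": force on the tool from outside, world axes, zero at the start; "ft_torque": the same for the moment, N m; "width": finger opening in mm.
Only numpy, scipy, OpenCV 4.12 (cv2) and the standard library are available. Lean on these libraries where they do the work, as an engineer would, in place of code of your own. Each camera call takes 0.05 s, during which the arm holds its last target. There are 200 camera calls.

## Working session

There is one attempt and no reset: what is moved stays moved. The work goes in short steps, Python scripts to look and compute and a tool call to move; the robot and the scene stay as the last step left them, time stands still between calls to the robot, and variables do not carry over. Pictures are saved under pics/ and viewed, about 8 in all and at most 12, crops included, and the job is handed in when it is done.

Besides the shell and the picture viewer there is one more tool, called as a command line: name --argument value ..., lists and objects as JSON in quotes. move_arm: Moves the arm, as the interface text tells. Shifts and turns lie within -1 to 1; 1 stands for 50 cm of shift or 60 degrees of turn. Its arguments: {"type":"object","properties":{"commands":{"type":"array"},"newtons":{"type":"number"}},"required":["commands"]}

```bash
mkdir -p pics; ls; python3 - <<'E'
from workcell import sensors, imaging
import cv2
o=sensors.get_obs();print(o)
for n in("scene","top"):
    cv2.imwrite(f"pics/{n}0.png",imaging.capture(n)[:,:,::-1])
    print(n,imaging.calibration(n))
E
```

```text
pics
{'t': 0.0, 'joint_positions': array([ 1.13098326e+00,  2.13364945e-01, -3.50334939e-02,  1.32351353e+00,
        6.34760485e-06,  1.57078689e+00]), 'joint_vel': array([-0.00035005, -0.00141685, -0.000357  ,  0.00086044,  0.00161571,
        0.00060542]), 'tau': array([ 1.50693386e-04, -6.86167145e+01,  4.87115800e+01,  1.76003220e-02,
        7.27339170e-05,  2.23484216e-05]), 'position': array([212.74058415, 452.11308142, 230.82193703]), 'tcp_rot': array([-3.14158630e+00,  1.11564666e-03,  1.13099269e+00]), 'contact_force': array([-0.22717199, -0.33406531, -0.59794948]), 'ft_torque': array([-0.04009307, -0.00616472, -0.01574517]), 'width': 85.37436251235539}
scene {'fx': 516.7000569492379, 'fy': 516.7000569492379, 'cx': 325.1414579799898, 'cy': 239.49326902456983, 'dist_coeffs': array([-0.01845175,  0.        ,  0.        ,  0.        ,  0.        ]), 'camera_from_world': array([[ 8.95251033e-01, -4.45555097e-01,  2.49850979e-03,
        -4.04289206e+02],
       [ 1.98967375e-01,  4.04788705e-01,  8.92501029e-01,
        -2.21195937e+02],
       [-3.98669751e-01, -7.98515347e-01,  4.51038435e-01,
        -7.79411782e+02],
       [ 0.00000000e+00,  0.00000000e+00,  0.00000000e+00,
         1.00000000e+00]])}
top {'fx': 463.9882896357931, 'fy': 463.9882896357931, 'cx': 312.9982843539429, 'cy': 234.05746813328778, 'dist_coeffs': array([-0.10651014,  0.        ,  0.        ,  0.        ,  0.        ]), 'camera_from_world': array([[ 6.93584334e-03, -9.99940264e-01, -8.44761347e-03,
         5.55495748e+01],
       [ 9.98046634e-01,  6.39770135e-03,  6.21448798e-02,
        -5.02974121e+02],
       [-6.20871222e-02, -8.86213934e-03,  9.98031388e-01,
        -9.59614169e+02],
       [ 0.00000000e+00,  0.00000000e+00,  0.00000000e+00,
         1.00000000e+00]])}
```

View pics/top0.png

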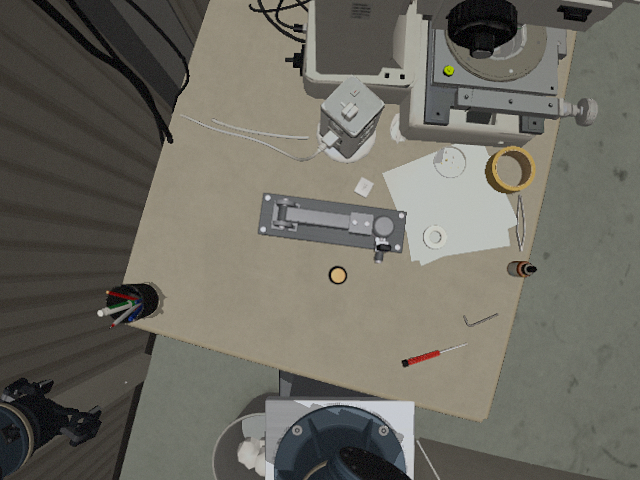

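View pics/scene0.png

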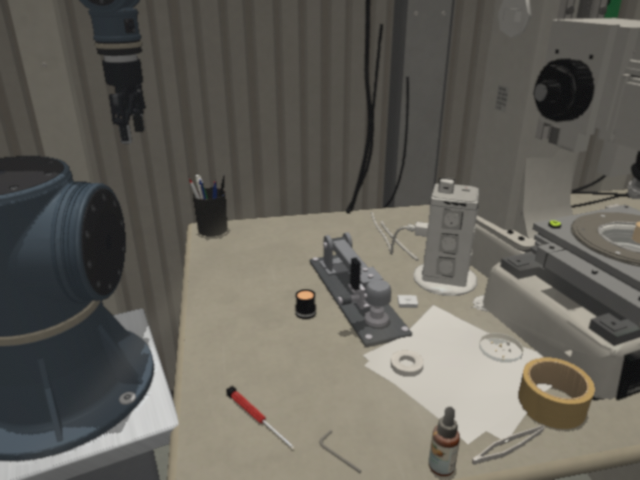

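The top view shows the plate with corners at about (263,193), (407,211), (403,252) and (259,234). The cup is at (384,226), the tab at (384,246), the hinge at (284,213), the loupe at (338,275), the ring at (434,237) and the block at (364,187). The pull direction is toward the robot (image down).

```bash
cat >h.py <<'E'
import numpy as np,cv2
from workcell import sensors, imaging
def K(c): return np.array([[c['fx'],0,c['cx']],[0,c['fy'],c['cy']],[0,0,1.]])
def unproj(n,uv,z,c=None):
    c=c or imaging.calibration(n)
    p=cv2.undistortPoints(np.array([[uv]],float),K(c),c['dist_coeffs'])[0,0]
    T=c['camera_from_world'];R=T[:3,:3];t=T[:3,3]
    d=R.T@np.array([p[0],-p[1],-1]);o=-R.T@t
    return o+d*(z-o[2])/d[2]
def proj(n,P,c=None):
    c=c or imaging.calibration(n)
    q=(c['camera_from_world']@np.r_[P,1])[:3]*[1,-1,-1]
    return cv2.projectPoints(q[None],np.zeros(3),np.zeros(3),K(c),c['dist_coeffs'])[0].ravel()
E
python3 - <<'E'
from h import *
np.set_printoptions(precision=1,suppress=True)
C=[unproj("top",p,10)[:2] for p in [(263,193),(407,211),(403,252),(259,234)]]
print(C,[np.linalg.norm(C[i]-C[i-1]) for i in range(4)])
ex=(C[0]+C[3]-C[1]-C[2]);ex/=np.linalg.norm(ex);ey=np.array([-ex[1],ex[0]])
m=sum(C)/4; ball=m-100*ex
print("ex",ex,np.arctan2(ex[1],ex[0]),"ball",ball,"hinge",ball+200*ex,"tab",ball+44*ey)
for nm,p,z in [("cup",(384,226),84),("tab",(384,246),140),("loupe",(338,275),42),("ring",(434,237),15),("block",(364,187),9)]:
    P=unproj("top",p,z)[:2];d=P-ball;print(nm,P,"stand",d@ex,d@ey)
tab=ball+44*ey
print(proj("scene",np.r_[tab,140]),proj("scene",np.r_[tab,112]),proj("scene",np.r_[ball,84]))
E
```

```text
[array([590. , 166.2]), array([ 553.4, -140.7]), array([ 466.1, -131.7]), array([502.3, 173.5])] [np.float64(87.97826240630803), np.float64(309.14333137669746), np.float64(87.71746704508512), np.float64(307.2918414006982)]
ex [0.1 1. ] 1.4523836226505327 ball [516.2 -82.5] hinge [539.8 116.1] tab [472.5 -77.3]
cup [515.1 -80.7] stand 1.6031618097080942 1.2975085812429648
tab [473.8 -72.6] stand 4.85865931595766 43.28084832582823
loupe [417.8   7.2] stand 77.42249279450397 108.30539091081829
ring [ 498.1 -197. ] stand -115.8225206919313 4.462157481272104
block [604.3 -49.2] stand 43.50367881089914 -83.60288473777219
[357.9 260. ] [357.4 274.8] [380.7 284.6]
```

Everything agrees: plate size, cup position and the tab as seen in the scene view. The plan is to pinch the tab across its thickness, with the jaws along the stand's y. Next I write a helper that gives the move numbers.

```bash
cat >>h.py <<'E'
from scipy.spatial.transform import Rotation as Ro
np.set_printoptions(precision=4,suppress=True)
def delta(p,rpy):
    o=sensors.get_obs();R=Ro.from_euler('xyz',o['tcp_rot'])
    R2=rpy if isinstance(rpy,Ro) else Ro.from_euler('xyz',rpy)
    return np.r_[R.inv().apply(np.array(p)-o['position'])/500,(R.inv()*R2).as_rotvec()/np.deg2rad(60)]
E
python3 - <<'E'
from h import *
print(delta([473,-76,205],[np.pi,0,-.119]))
E
```

```text
[-0.7341  0.9207  0.0525  0.0006  0.0009  1.1936]
```

move_arm --commands '[[[-1,-0.4,0.5,0.02,0,0,0.7],[-1,-0.4,0.5,0.02,0,0,0.7],[-1,-0.4,0.5,0.02,0,0,0.7],[-1,-0.4,0.5,0.02,0,0,0.7],[-1,-0.4,0.5,0.02,0,0,0.7],[-1,-0.4,0.5,0.02,0,0,0.7],[-1,-0.4,0.5,0.02,0,0,0.7],[-1,-0.4,0.5,0.02,0,0,0.7]]]' --newtons 60

```text
t: 0.77
position: [354.3, 161.9, 221.0]
tcp_rot: [3.14, 0.001, 0.396]
contact_force: [-0.1, -0.3, 0.9]
width: 85.4
```

```bash
python3 - <<'E'
from h import *
print(delta([473,-76,205],[np.pi,0,-.119]),sensors.get_obs()['position'])
E
```

```text
[0.0354 0.5305 0.0325 0.0012 0.0005 0.4919] [354.3024 161.9145 220.9592]
```

move_arm --commands '[[[-1,0.035,0.53,0.032,0,0,0.492],[-1,0.035,0.53,0.032,0,0,0.492],[-1,0.035,0.53,0.032,0,0,0.492],[-1,0.035,0.53,0.032,0,0,0.492],[-1,0.035,0.53,0.032,0,0,0.492],[-1,0.035,0.53,0.032,0,0,0.492],[-1,0.035,0.53,0.032,0,0,0.492],[-1,0.035,0.53,0.032,0,0,0.492],[-1,0.035,0.53,0.032,0,0,0.492]]]'

```text
t: 1.52
position: [472.5, -76.6, 204.6]
tcp_rot: [3.14, 0.002, -0.121]
contact_force: [0.0, 0.6, -0.2]
width: 85.3
```

```bash
python3 - <<'E'
from h import *
c=imaging.calibration("wrist");im=imaging.capture("wrist")
cv2.imwrite("pics/w1.png",im[:,:,::-1])
o=sensors.get_obs();print(o['position'],o['tcp_rot'],o['contact_force'])
ex=np.array([np.cos(1.4524),np.sin(1.4524)]);ey=np.array([-ex[1],ex[0]]);ball=np.array([516,-82])
for n,a,b,z in [("tabtop",0,44,140),("cup",0,0,84),("hinge",200,0,66)]:
    print(n,proj("wrist",np.r_[ball+a*ex+b*ey,z],c))
np.save("cw.npy",c,allow_pickle=True)
E
```

```text
[472.3233 -75.7675 204.8958] [ 3.1404  0.0011 -0.1199] [-0.2105 -0.0722 -1.2132]
tabtop [317.7176 255.5739]
cup [375.5965 228.692 ]
hinge [385.841  -80.7622]
```

View pics/w1.png

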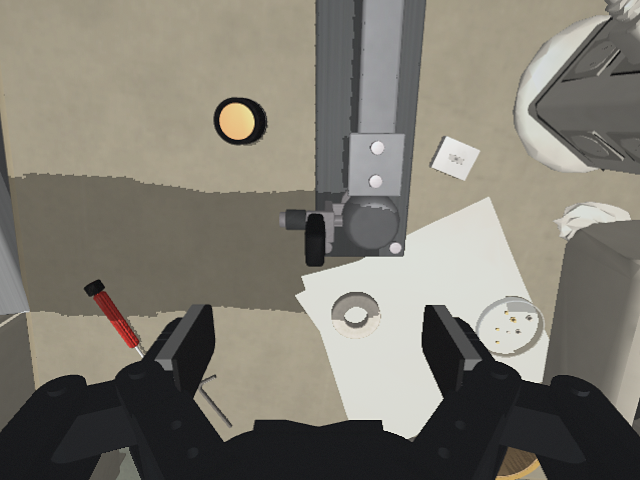

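The wrist view shows the cup at about (371,223) and the tab's top at about (315,249). That puts both a few mm toward the hinge and the pull side of my estimate.

```bash
python3 - <<'E'
from h import *
c=np.load("cw.npy",allow_pickle=True).item()
ex=np.array([np.cos(1.4524),np.sin(1.4524)]);ey=np.array([-ex[1],ex[0]])
cup=unproj("wrist",(371,223),84,c)[:2];tab=unproj("wrist",(315.5,249),140,c)[:2]
print(cup,tab,(tab-cup)@ex,(tab-cup)@ey, cup+44*ey)
l=[unproj("wrist",p,10,c)[:2] for p in [(316,5),(317,185),(424,5),(406,255)]]
for i in(0,2): d=l[i]-l[i+1];print(np.arctan2(d[1],d[0]))
im=cv2.imread("pics/w1.png")[190:290,260:420]
cv2.imwrite("pics/w1c.png",cv2.resize(im,None,fx=5,fy=5,interpolation=cv2.INTER_CUBIC))
E
```

```text
[512.8706 -77.0709] [471.4894 -72.3639] -0.2138185605771223 41.647515039877156 [469.1787 -71.8737]
1.4530032755241022
1.4575348250957039
```

View pics/w1c.png

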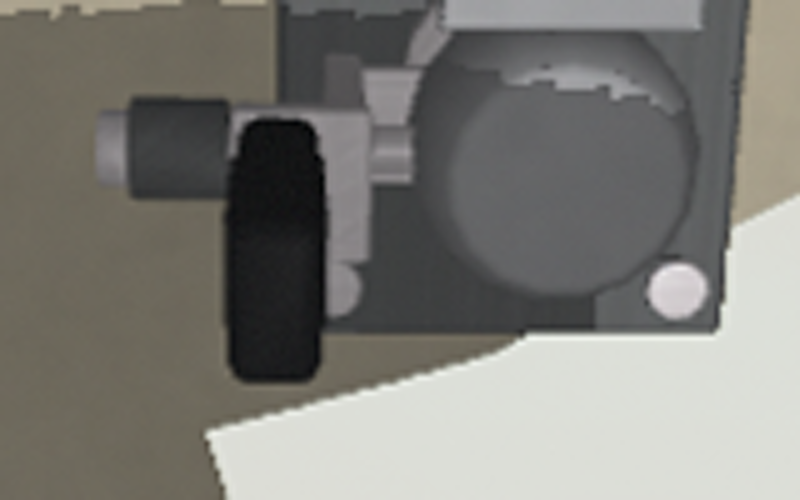

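The crop gives the tab's top face at (314.8,251.2) and the flat of the cup at (374,228). The tab is therefore near (471,-74), with the yaw confirmed.

```bash
python3 - <<'E'
from h import *
c=np.load("cw.npy",allow_pickle=True).item()
print(unproj("wrist",(314.8,251.2),140,c),unproj("wrist",(374.4,228),84,c))
print(delta([471.3,-74,95],[np.pi,0,-.117]))
E
```

```text
[470.8854 -73.7358 140.    ] [515.136  -81.3389  84.    ]
[-0.0022 -0.0035  0.2198  0.0011  0.0011 -0.0027]
```

move_arm --commands '[[[-1,-0.002,-0.0035,0.07,0,0,0],[-1,-0.002,-0.0035,0.14,0,0,0],[-1,-0.002,-0.0035,0.2,0,0,0],[-1,-0.002,-0.0035,0.22,0,0,0],[-1,-0.002,-0.0035,0.22,0,0,0],[-1,-0.002,-0.0035,0.22,0,0,0]]]'

```text
t: 2.07
position: [471.6, -73.4, 96.0]
tcp_rot: [3.14, 0.001, -0.119]
contact_force: [0.2, 0.1, 0.4]
width: 85.2
```

move_arm --commands '[[[1,0,0,0,0,0,0],[1,0,0,0,0,0,0],[1,0,0,0,0,0,0],[1,0,0,0,0,0,0],[1,0,0,0,0,0,0],[1,0,0,0,0,0,0],[1,0,0,0,0,0,0],[1,0,0,0,0,0,0],[1,0,0,0,0,0,0],[1,0,0,0,0,0,0]]]' --newtons 60

```text
t: 2.9
position: [470.8, -73.5, 96.2]
tcp_rot: [3.14, 0.002, -0.119]
contact_force: [-8.9, 1.2, 11.7]
width: 11.3
```

```bash
python3 - <<'E'
from h import *
cv2.imwrite("pics/w2.png",imaging.capture("wrist")[:,:,::-1])
o=sensors.get_obs();print(o['position'],o['tcp_rot'],o['contact_force'],o['width'],o['t'])
E
```

```text
[470.8663 -73.4598  96.2761] [ 3.1404  0.0018 -0.1193] [-7.6572  0.1183 11.6397] 11.55000193708806 2.95
```

View pics/w2.png

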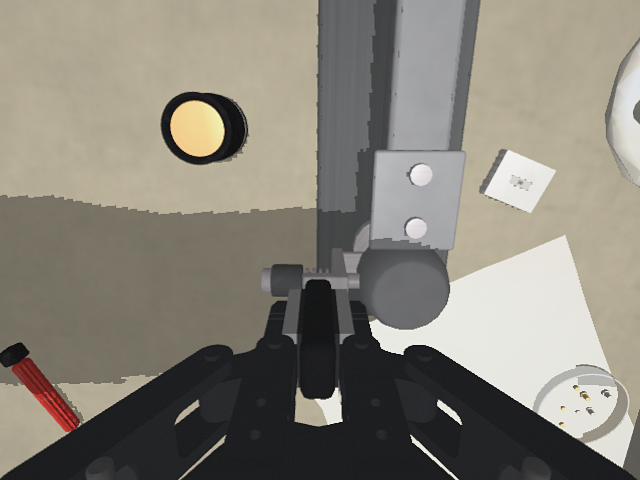

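The tab sits between the pads (around (318,340)), with a width of 11.5 mm. Now I pull it out by 12 mm.

move_arm --commands '[[[1,-0.006,0,0,0,0,0],[1,-0.012,0,0,0,0,0],[1,-0.018,0,0,0,0,0],[1,-0.024,0,0,0,0,0],[1,-0.024,0,0,0,0,0],[1,-0.024,0,0,0,0,0],[1,-0.024,0,0,0,0,0]]]'

```text
t: 3.53
position: [460.5, -72.1, 96.8]
tcp_rot: [3.141, -0.001, -0.119]
contact_force: [9.9, 1.3, -3.8]
width: 11.1
```

```bash
python3 - <<'E'
from h import *
cv2.imwrite("pics/w3.png",imaging.capture("wrist")[:,:,::-1])
o=sensors.get_obs();print(o['position'],o['tcp_rot'],o['contact_force'],o['width'],o['t'])
E
```

```text
[460.5027 -72.1032  96.8173] [ 3.1407 -0.0013 -0.1193] [10.1754  1.6431 -3.8067] 11.76031636575953 3.5833
```

View pics/w3.png

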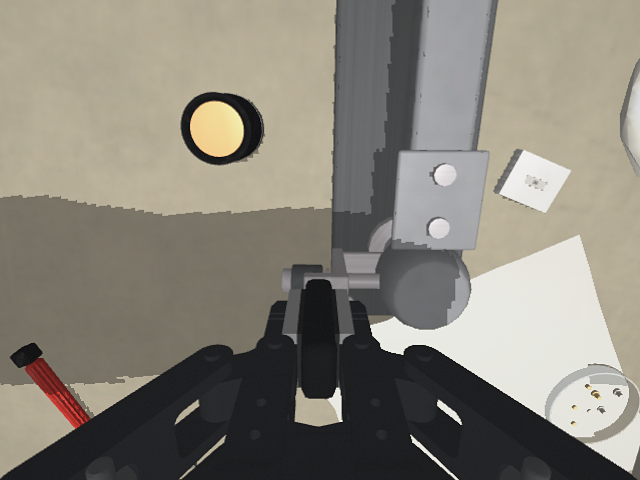

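The force of 10 N and the 10.5 mm travel both match the spring, so the latch is about 10 mm out with the tongue down. Next is the arc about the hinge.

```bash
python3 - <<'E'
from h import *
o=sensors.get_obs();R=Ro.from_euler('xyz',o['tcp_rot'])
a=1.4524;ex=np.array([np.cos(a),np.sin(a),0]);ey=np.array([-ex[1],ex[0],0])
h=np.r_[515.3,-81.4,66]+200*ex
for th in np.linspace(.032,.32,10):
    Q=Ro.from_rotvec(ey*th)
    print(delta(h+Q.apply(o['position']-h)+1.5*ey,Q*R))
E
```

```text
[-0.003  -0.0022 -0.0126 -0.0306  0.     -0.    ]
[-0.003  -0.0047 -0.0251 -0.0611  0.0001 -0.0001]
[-0.003  -0.0077 -0.0375 -0.0917  0.0001 -0.0001]
[-0.0029 -0.011  -0.0499 -0.1222  0.0001 -0.0002]
[-0.0029 -0.0148 -0.0621 -0.1528  0.0001 -0.0002]
[-0.0029 -0.0189 -0.0742 -0.1833  0.0002 -0.0002]
[-0.0029 -0.0235 -0.0861 -0.2139  0.0002 -0.0003]
[-0.0029 -0.0284 -0.0979 -0.2445  0.0002 -0.0003]
[-0.0029 -0.0337 -0.1095 -0.275   0.0003 -0.0003]
[-0.0029 -0.0393 -0.121  -0.3056  0.0003 -0.0004]
```

move_arm --commands '[[[1,-0.006,-0.001,-0.006,-0.015,0,0],[1,-0.006,-0.0022,-0.0126,-0.0306,0,0],[1,-0.006,-0.0035,-0.019,-0.046,0,0],[1,-0.006,-0.0047,-0.025,-0.061,0,0],[1,-0.006,-0.0062,-0.0313,-0.0764,0,0],[1,-0.006,-0.0077,-0.0375,-0.0917,0,0],[1,-0.006,-0.011,-0.05,-0.122,0,0],[1,-0.006,-0.0148,-0.062,-0.153,0,0],[1,-0.006,-0.0148,-0.062,-0.153,0,0]]]'

```text
t: 4.33
position: [460.3, -64.1, 129.1]
tcp_rot: [2.978, -0.005, -0.119]
contact_force: [9.2, -5.1, -3.3]
width: 11.3
```

```bash
python3 - <<'E'
from h import *
o=sensors.get_obs();R=Ro.from_euler('xyz',o['tcp_rot'])
a=1.4524;ex=np.array([np.cos(a),np.sin(a),0]);ey=np.array([-ex[1],ex[0],0])
h=np.r_[515.3,-81.4,66]+200*ex
f=o['contact_force'];print(o['position'],o['tcp_rot'],f@ex,f@ey,f[2],o['width'])
r=o['position']-h;print(r@ex,r@ey,np.hypot(r@ex,r[2]))
p0=np.array([460.5,-72.1,96.8])-h
t=np.arctan2(r[2],-(r@ex))-np.arctan2(p0[2],-(p0@ex));print("theta",t,np.hypot(p0@ex,p0[2]))
for th in np.linspace(.032,.16,5):
    Q=Ro.from_rotvec(ey*th)
    print(delta(h+Q.apply(r),Q*R))
E
```

```text
[460.3246 -64.0504 129.0984] [ 2.9783 -0.0051 -0.1186] -4.02698720555325 -9.69568313489118 -3.280443947668472 11.253781502636784
-189.2655061097837 56.63984518219538 199.50649073989558
theta 0.1668921891004159 199.6284027384893
[ 0.0001 -0.0022 -0.0126 -0.0306  0.     -0.0002]
[ 0.0001 -0.0048 -0.0251 -0.0611  0.0001 -0.0003]
[ 0.0002 -0.0078 -0.0375 -0.0917  0.0001 -0.0005]
[ 0.0002 -0.0113 -0.0498 -0.1222  0.0001 -0.0006]
[ 0.0003 -0.0151 -0.062  -0.1528  0.0002 -0.0008]
```

move_arm --commands '[[[1,-0.003,-0.0022,-0.0126,-0.0306,0,0],[1,-0.003,-0.0048,-0.0251,-0.061,0,0],[1,-0.003,-0.0078,-0.0375,-0.0917,0,0],[1,-0.003,-0.0113,-0.0498,-0.122,0,0],[1,-0.003,-0.0151,-0.062,-0.153,0,0],[1,-0.003,-0.0165,-0.066,-0.163,0,0],[1,-0.003,-0.0165,-0.066,-0.163,0,0],[1,-0.003,-0.0165,-0.066,-0.163,0,0],[1,-0.003,-0.0165,-0.066,-0.163,0,0],[1,-0.003,-0.0165,-0.066,-0.163,0,0]]]'

```text
t: 5.17
position: [461.6, -50.6, 160.7]
tcp_rot: [2.807, -0.008, -0.119]
contact_force: [10.6, -2.3, -3.7]
width: 11.6
```

```bash
python3 - <<'E'
from h import *
im=imaging.capture("scene")
cv2.imwrite("pics/s4.png",cv2.resize(im[130:380,230:480,::-1],None,fx=2.4,fy=2.4,interpolation=cv2.INTER_CUBIC))
o=sensors.get_obs()
a=1.4524;ex=np.array([np.cos(a),np.sin(a),0]);ey=np.array([-ex[1],ex[0],0])
h=np.r_[515.3,-81.4,66]+200*ex
f=o['contact_force'];print(o['position'],o['tcp_rot'],f@ex,f@ey,f[2],o['width'],o['joint_vel'],o['t'])
r=o['position']-h
print(r@ex,r@ey,np.hypot(r@ex,r[2]))
for th in(0,.3):
    for P in [(-200,0,18),(-200,56,74)]:
        P=h+Ro.from_rotvec(ey*th).apply(P[0]*ex+P[1]*ey+np.r_[0,0,P[2]]);print(th,(proj("scene",P)-[230,130])*2.4)
E
```

```text
[461.5829 -50.586  160.6997] [ 2.8075 -0.0079 -0.1188] -0.5626333583300218 -11.415500057028153 -2.28739463841058 11.151657922996582 [-0.0007  0.0005 -0.0001 -0.0002  0.0005 -0.0005] 5.2167
-175.74674716115598 56.98081900534417 199.63707105760275
0 [359.7761 370.5171]
0 [288.7598 314.5415]
0.3 [355.3165 289.2931]
0.3 [273.6171 221.6953]
```

View pics/s4.png

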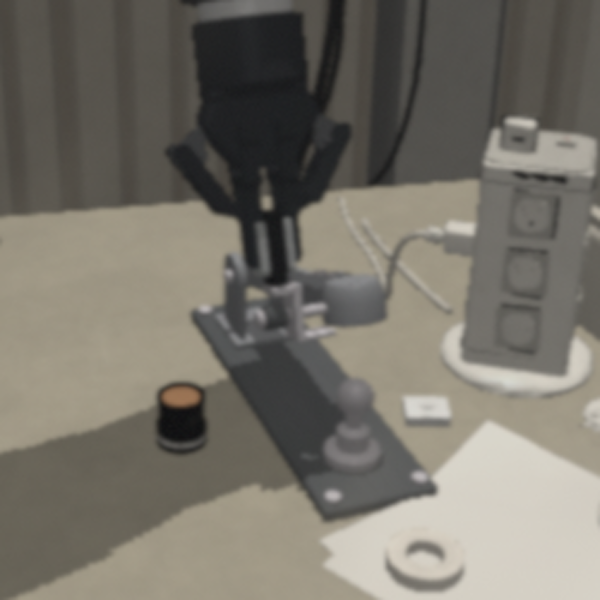

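The picture shows the bare ball at (353,400). The cup top is at about (355,283), which matches a tongue angle of just over 0.3 rad. The loupe, ring gauge and gauge block look untouched and the joints are still, so I hand in.

```bash
python3 -c "
from workcell import job
print(job.sign_off())"
```

```text
the job is handed in; nothing more can be done
None
```

I gripped the latch tab across its thickness and pulled the latch out about 10–12 mm while the tongue was still down. The pull force of about 10 N matched the spring at that travel. I then swung the tongue up about its hinge and handed the job in at about 5.2 s, still holding it.

- **Tongue angle:** the tool has turned about 0.33 rad, and its distance from the hinge stayed at 199.6 mm throughout. That puts the cup about 65 mm off the ball.
- **Hold:** joint speeds were under 0.001 rad/s. The tab was still gripped at a width of about 11 mm, with 11 N of spring pull and 2–4 N of lift.
- **Scene picture:** the ball is bare and the cup is raised where predicted. I judged the loupe, ring gauge and gauge block unmoved by eye and did not measure them again.

No check failed or disagreed. The latch and tongue values are inferred from tool pose, force and pictures, as the joints cannot be read directly.

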